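# Load a sealing-tape roll and hold the code scanner on its label

### The job

Load the full roll of sealing tape onto the upright spindle of the tape unwinder, label side up and fully down on the disc, and let go of it. Then draw the hand-held code scanner up out of its stand, tip it nose-down (about 45 degrees below level, or steeper) and finish with the scanner still in the gripper, held still in the air with its window pointing straight at the code label on top of the loaded roll from about 10 cm away; it reads by itself, so no trigger is pulled and it is not put back. Do not bump the scanner against the roll or the unwinder, and leave the empty core, the tools, the can and the dish of screws where they are.

Things in the scene. Friction and masses are not known exactly. Their poses are not given: they have to be found in the camera images.
- roll: the full roll of grey foam sealing tape wound on a cardboard core, standing on its flat side with the axis upright: outside diameter 60 mm, height 45 mm, bore 26 mm right through, about 140 g, firm. A white code label with black bars is stuck on its upper side. Origin: centre of the underside, z up the axis, x towards the label
- roll_code (a point): middle of the code label (13 x 26 mm) on the roll's top side, 23 mm from the roll's axis along its x and 45 mm above its underside; same axes as the roll, z out of the label
- core: empty cardboard core of a used-up roll, standing upright: outside diameter 34 mm, bore 26 mm, height 45 mm; leave it. Origin: centre of the underside. The roll and the core may stand in either of two places, left or right of the unwinder
- unwinder: tape unwinder fixed to the bench: base plate x -100 to +60, y +-80 mm, 12 mm thick; on it a disc 90 mm across, its top 20 mm above the bench, and an upright steel spindle 22 mm thick, ending 70 mm above the bench in a 6 mm cone. Two white rollers and a cut-off bar, up to 61 mm high, stand 84 to 102 mm from the spindle near the plate's -x edge. Origin: under the spindle at bench level, z up
- spindle_foot (a point): on the spindle's axis at the top of the disc, 20 mm above the bench, where the centre of the roll's underside comes to rest
- spindle_top (a point): on the spindle's axis at its upper end, 70 mm above the bench
- stand: black scanner stand, fixed to the bench: foot 115 (x) x 90 (y) x 12 mm with an upright rectangular pocket, inside 40 (x) x 34 (y) mm, from 12 mm to 72 mm above the bench, outside 50 x 44 mm. Origin: under the pocket's centre at bench level, z up
- scanner: pistol-shaped code scanner, 200 g, handle-down in the stand's pocket with 3 mm play. Handle 34 (x) x 28 (y) x 106 mm; on it a grey head with flat sides 50 mm apart in y, x -58 to +40, z 106 to 148 mm (cap to 152); nose bumper and window at the front, x -62 to -44, 58 mm wide. Origin: middle of the handle's lower end (12 mm above the bench in the stand), z up the handle; looks along -x
- scanner_window (a point): middle of the scanner's window, at (-63.5, 0, 126) mm in the scanner's frame; same axes as the scanner, so it looks along its own -x
- scanner_grip (a point): middle of the scanner's head between its flat sides (50 mm apart along y), at (-9, 0, 127) mm in the scanner's frame: the place to grip it from above
- pliers: pliers with one red and one blue handle, 155 mm long, lying flat, 16 mm high; leave them. Origin at the pivot
- wrench: steel spanner, 150 mm long, lying flat; leave it
- can: open tin can, 90 mm in diameter and 105 mm high, with a screwdriver leaning in it up to 160 mm high; leave it. Origin: centre of the underside
- driver: straight battery screwdriver, 227 mm long, 45 mm high, lying down; leave it. Origin: underside near its middle
- dish: small steel dish of screws, 90 mm in diameter, 28 mm high; leave it. Origin: centre of the underside
Things that resemble listed ones, but are neither listed nor needed, are in the scene too. What is shaped like the scanner but turquoise is not meant. Of the things shaped like the roll, the grey one is meant.

How it is judged:
By the outcome, as a careful person would: the job done as asked, in the order asked, and still so for the second after the job is handed in, while the arm keeps its last pose, push and grip.
It also fails if it takes over 61 s, if anything falls off the work surface, if the arm or the gripper's body presses on something with over 40 N, if the wrist force passes 120 N, or if a joint passes its speed limit or range.

### The arm

A 6-joint arm with a two-finger parallel gripper is mounted at the origin on the work surface. World frame = base frame: x ahead of the robot, y to its left, z up, the work surface at z = 0. Lengths are in mm, angles in rad, forces in N, time in s.
With the tool pointing down it reaches from about 350 to 875 mm from the base axis. Payload 4.2 kg.
Tool frame: the origin (TCP) lies at the very end of the fingers, on their centre line; the grasp point (between the pads) lies 19 mm behind it; z points along the fingers, y is the line along which they close (so a half turn about z gives the same grasp; the last joint's range is limited). The gripper opens to 85 mm and grips with 20 to 120 N. Pads are 22 mm wide; open, the fingers measure 114 mm over their backs; the gripper's body (76 mm by 85 mm) begins 54 mm behind the grasp point. The pads swing forward as they close: fully open they stand 13 mm farther back than shut.
Start: joints at [0.259, 0.385, 0.008, 0, -1.194, -0.259], TCP at [624.979, 0.025, 231.312] pointing down, gripper open.
Joint ranges: [-3.14, 3.14], [-1.21, 2.06], [-1.07, 1.41], [-3.16, 2.05], [-2.99, -0.16], [-3.1, 3.1]. Speed limits (rad/s): [2.79, 2.79, 3.14, 3.14, 3.14, 3.14].

### API

Orientations are given as a unit quaternion [x, y, z, w].
In Python, from bench import monitor, get_image, camera_info, job_done gives the robot as it stands.
- The arm moves only by the tool send_rows, never from a script. Its argument "series" is a list of rows, each a list of 3 entries, a list of its own where there are three numbers: the shift along the tool's x, y, z in mm, then the turn, a rotation vector about the tool's x, y, z in rad, then the finger opening in mm, from 0 to 85.4. A call has 1 to 8 rows; each row shifts and turns the commanded pose from where the row before left it, along the tool's axes as they then stand; what a row does not reach is not made up. A row lasts 1/10 s, in which the tool goes at most 50 mm and 8.59 degrees, less where a joint would pass 70% of its speed; a pose out of reach is approached as far as the arm can. A call with a gripper value outside its range is refused whole. The fingers move at their own pace and stop on an object; the grip force is fixed at half the most. Time passes only in rows, so rows that do not move let the fingers close. It gives the time, the measured TCP pose, the force, the opening and the grip force at its end, in the units of the state.
- monitor.read_state(): the state, without advancing time (a new reading comes with each control period).
- get_image(name): name is "scene" or "side" or "wrist"; returns the picture (480x640x3 uint8, red, green, blue); there is no depth.
- camera_info(name): a dict with "intrinsics" (3x3 intrinsics, pixels), "R" (3x3) and "t" (3): a world point X has camera coordinates R X + t. Camera axes: x right, y down, z forward; pixel columns grow to the right and rows downward; lengths in mm; the calibration is good to about 2 mm. A picture is of the moment at which its call begins: read the wrist's pose just before it. camera_info takes no time and is no camera call; for the wrist camera it gives the pose at the moment of the call.
- job_done(): hands the job in; it is judged then, once.
The state is a dict: "clock": time; "joints": joint angles; "joint_vel": joint speeds; "joint_efforts": joint torques, N m; "position": TCP position; "ee_rot": TCP orientation; "contact_force": force on the tool from outside, world axes, zero at the start; "wrist_torque": the same for the moment, N m; "gripper_width": finger opening in mm; "grasp_force": force on a finger pad.
Only numpy, scipy, OpenCV 4.12 (cv2) and the standard library are available. Lean on these libraries where they do the work, as an engineer would, in place of code of your own. Each camera call takes 0.05 s, during which the arm holds its last target. There are 200 camera calls.

## Working session

There is one attempt and no reset: what is moved stays moved. The work goes in short steps, Python scripts to look and compute and a tool call to move; the robot and the scene stay as the last step left them, time stands still between calls to the robot, and variables do not carry over. Pictures are saved under pics/ and viewed, at most 10 in all, crops included, and the job is handed in when it is done.

Besides the shell and the picture viewer there is one more tool, called after "Emit:" as name(argument=value, ...) on one line, values as JSON. send_rows: Moves the arm, as the interface text tells. Its arguments: {"type":"object","properties":{"series":{"type":"array"}},"required":["series"]}

```bash
mkdir -p pics; ls
python3 - <<'E'
from bench import monitor,get_image,camera_info
import cv2,numpy as np
s=monitor.read_state(); print({k:np.round(v,3).tolist() for k,v in s.items()})
for n in("scene","side","wrist"):
    c=camera_info(n); print(n,np.round(c["intrinsics"],1).tolist(),np.round(c["R"],4).tolist(),np.round(c["t"],1).tolist())
    cv2.imwrite(f"pics/{n}0.png",get_image(n)[:,:,::-1])
E
```

```text
pics
{'clock': 0.0, 'joints': [0.259, 0.386, 0.007, -0.0, -1.194, -0.259], 'joint_vel': [0.0, 0.001, -0.0, 0.0, -0.0, 0.0], 'joint_efforts': [-0.001, -39.229, 18.84, 4.186, -0.005, 0.0], 'position': [624.412, 0.021, 230.216], 'ee_rot': [-0.707, 0.707, 0.001, -0.001], 'contact_force': [0.446, 0.329, -1.283], 'wrist_torque': [0.055, 0.015, 0.014], 'grasp_force': 0.0, 'gripper_width': 85.417}
scene [[534.5, 0.0, 326.2], [0.0, 534.5, 243.5], [0.0, 0.0, 1.0]] [[0.2672, 0.9636, -0.0027], [0.5933, -0.1667, -0.7876], [-0.7594, 0.2089, -0.6162]] [-142.9, -253.7, 1742.8]
side [[603.7, 0.0, 315.4], [0.0, 603.7, 242.4], [0.0, 0.0, 1.0]] [[-0.942, -0.3353, 0.0114], [-0.2238, 0.6025, -0.7661], [0.25, -0.7242, -0.6426]] [497.6, 191.4, 1210.8]
wrist [[414.8, 0.0, 319.2], [0.0, 414.8, 232.0], [0.0, 0.0, 1.0]] [[-1.0, -0.0007, 0.0022], [-0.0, 0.9571, 0.2897], [-0.0023, 0.2897, -0.9571]] [623.9, -37.9, 379.2]
```

View pics/scene0.png

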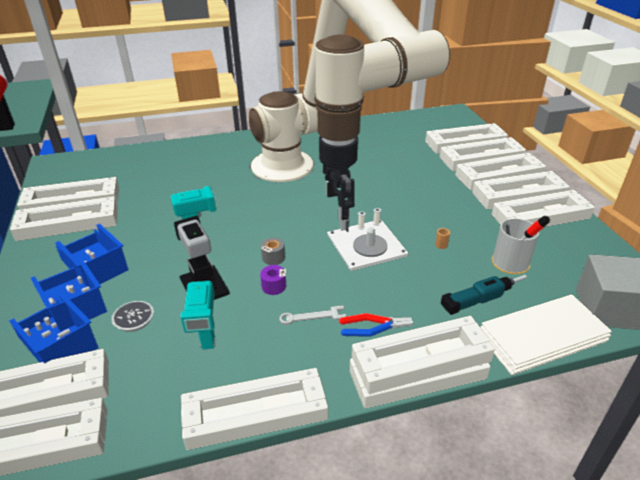

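View pics/side0.png

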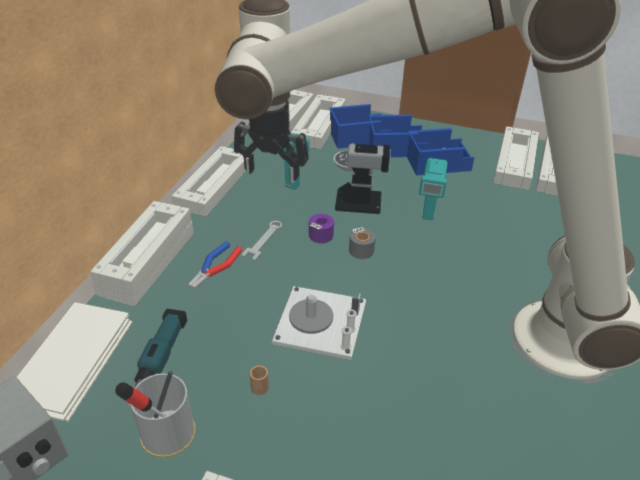

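View pics/wrist0.png

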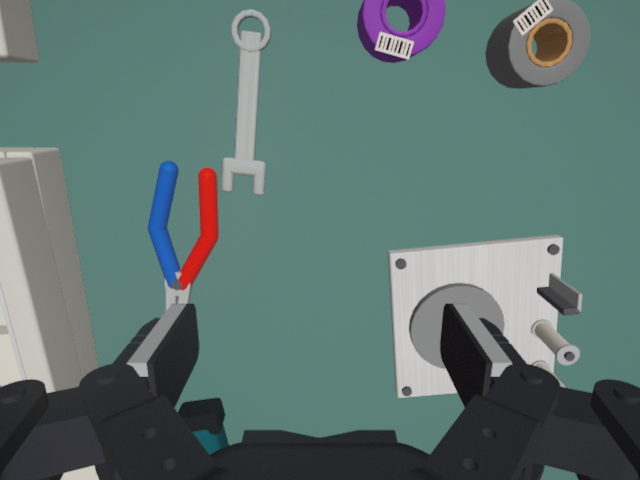

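The scene camera shows the scanner at about (192,238) in its stand, the grey roll at (272,248), the purple roll at (273,280) and the unwinder at (368,243). The wrist camera shows the grey roll's bore at (549,43) and its label at (533,16). The plate screws are at (400,264), (553,249) and (407,391).

```bash
cat > h.py <<'E'
import numpy as np,cv2
from bench import monitor,get_image,camera_info
from scipy.spatial.transform import Rotation as Ro
def ray(c,u,v,z):
    K,R,t=[np.array(c[k]) for k in("intrinsics","R","t")]
    o=-R.T@t; d=R.T@np.linalg.inv(K)@[u,v,1]
    return o+d*(z-o[2])/d[2]
def proj(c,X):
    p=np.array(c["intrinsics"])@(np.array(c["R"])@np.array(X).reshape(-1,3).T+np.array(c["t"]).reshape(3,1)); return (p[:2]/p[2]).T
E
python3 - <<'E'
from h import *
c=camera_info("wrist")
for n,u,v,z in[("bore",549,43,45),("label",533,16,45),("s1",400,264,12),("s2",553,249,12),("s3",407,391,12),("c1",390,251,12),("c2",561,237,12),("c3",398,398,12)]: print(n,ray(c,u,v,z).round(1))
a=cv2.imread("pics/scene0.png")[205:305,150:250];b=cv2.imread("pics/side0.png")[130:230,310:410]
cv2.imwrite("pics/cr.png",np.hstack([cv2.resize(a,(400,400),interpolation=2),cv2.resize(b,(400,400),interpolation=2)]))
E
```

```text
bore [ 457.4 -117.4   45. ]
label [ 471.7 -135.1   45. ]
s1 [548.8  67.1  12. ]
s2 [408.7  52.3  12. ]
s3 [533.7 206.8  12. ]
c1 [558.8  54.3  12. ]
c2 [403.3  40.7  12. ]
c3 [542.4 215.3  12. ]
```

View pics/cr.png

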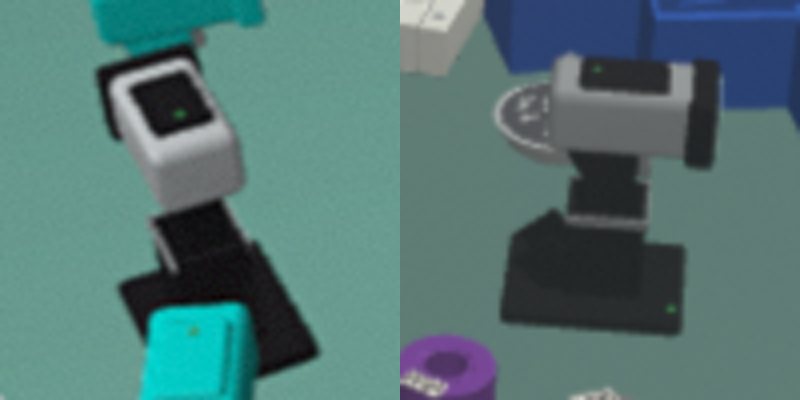

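The enlarged crop shows the scanner's grey head with its cap, nose toward the robot. The black foot is below it, partly hidden by a turquoise lookalike. On the roll, the bore-to-label distance measures 22.8 mm against 23 expected, so that fix holds. The plate edges measure about 156 and 162 mm against 160. I'm moving above the roll now.

Emit:
send_rows(series=[[[20, 28, 12], [0, 0, 0], 85], [[20, 28, 12], [0, 0, 0], 85], [[20, 28, 12], [0, 0, 0], 85], [[20, 28, 12], [0, 0, 0], 85], [[20, 28, 12], [0, 0, 0], 85], [[17, 27, 12], [0, 0, 0], 85], [[0, 0, 0], [0, 0, 0], 85]])

```text
clock: 0.85
position: [452.9, -118.2, 157.4]
ee_rot: [-0.706, 0.708, 0.003, -0.002]
contact_force: [0.6, 0.8, 0.2]
gripper_width: 85.5
grasp_force: 0.0
```

```bash
cat >> h.py <<'E'
def look(n="wrist",name=None):
    s=monitor.read_state(); c=camera_info(n); im=get_image(n)[:,:,::-1].copy()
    if name: cv2.imwrite(f"pics/{name}.png",im)
    print("t",round(s["clock"],2),"pos",np.round(s["position"],1),"q",np.round(s["ee_rot"],4),"j",np.round(s["joints"],4).tolist(),"F",np.round(s["contact_force"],1),"w",round(float(s["gripper_width"]),1),"g",round(float(s["grasp_force"]),1))
    import json; open("log.jsonl","a").write(json.dumps([np.array(s[k]).tolist() for k in("joints","position","ee_rot")])+"\n")
    return c,im
E
python3 - <<'E'
from h import *
c,im=look("wrist","w1")
import pickle;pickle.dump(c,open("w1.pkl","wb"))
E
```

```text
t 0.85 pos [ 452.9 -118.2  157.4] q [-0.7059  0.7083  0.0025 -0.002 ] j [0.0922, 0.1952, -0.4673, -0.0017, -0.9147, -0.0944] F [0.6 0.8 0.2] w 85.5 g 0.0
```

View pics/w1.png

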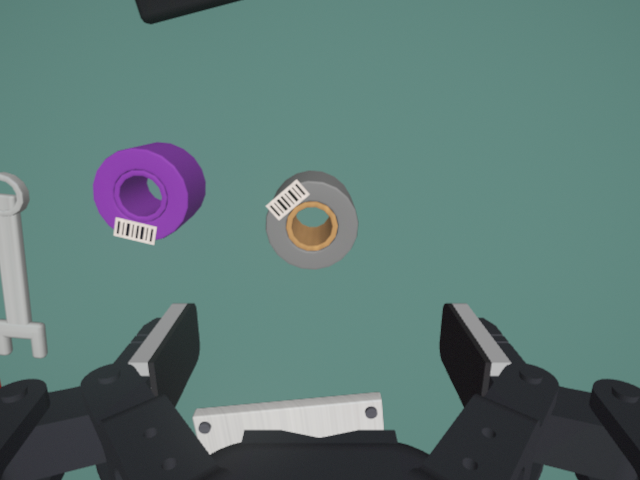

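The grey roll's top is centred near (312,226), with its label at (288,200). The purple roll is at (140,195). The plate's front edge runs from (195,410) to (381,394).

Run:
```python
from h import *
import pickle
c=pickle.load(open("w1.pkl","rb"));im=cv2.imread("pics/w1.png")
for n,u,v,z in[("bore",312.5,226,45),("disc",312,221,45),("label",288,200,45),("c1",195,410,12),("c2",381,394,12),("purple",140,195,45)]: print(n,ray(c,u,v,z).round(1))
print(proj(c,[452.9,-118.2,157.4]))
s=monitor.read_state();print(s["position"],s["joint_vel"])
```

```text
bore [ 456.4 -118.3   45. ]
disc [ 456.7 -121.6   45. ]
label [ 471.6 -135.3   45. ]
c1 [555.5  49.9  12. ]
c2 [401.4  35.3  12. ]
purple [ 563.6 -138.8   45. ]
[[319.13757487 308.17359381]]
[ 455.87617476 -117.7785205   158.69456831] [ 0.01924574  0.01766503  0.07575273  0.02007352  0.00620007 -0.00542552]
```

Emit:
send_rows(series=[[[0, 0, 25], [0, 0, 0], 85], [[0, 0, 30], [0, 0, 0], 85], [[0, 0, 30], [0, 0, 0], 85], [[0, 0, 30], [0, 0, 0], 85], [[0, 0, 20], [0, 0, 0], 85], [[0, 0, 13], [0, 0, 0], 85], [[0, 0, 0], [0, 0, 0], 85], [[0, 0, 0], [0, 0, 0], 85]])

```text
clock: 1.7
position: [459.1, -116.7, 11.5]
ee_rot: [0.707, -0.707, 0.0, -0.0]
contact_force: [1.3, -0.1, 1.0]
gripper_width: 85.0
grasp_force: 0.0
```

Emit:
send_rows(series=[[[0, 0, 0], [0, 0, 0], 50], [[0, 0, 0], [0, 0, 0], 50], [[0, 0, 0], [0, 0, 0], 50], [[0, 0, 0], [0, 0, 0], 50], [[0, 0, 0], [0, 0, 0], 50], [[0, 0, 0], [0, 0, 0], 50]])

```text
clock: 2.3
position: [458.8, -116.9, 12.8]
ee_rot: [0.707, -0.707, 0.001, -0.001]
contact_force: [-0.3, 1.7, 5.7]
gripper_width: 58.8
grasp_force: 63.6
```

```bash
python3 -c "
from h import *
look('wrist','w2')"
```

```text
t 2.3 pos [ 458.8 -116.9   12.8] q [ 0.7073 -0.707   0.0008 -0.0008] j [0.095, 0.4251, -0.6194, 0.0004, -0.524, -0.0949] F [-0.3  1.7  5.7] w 58.8 g 63.6
```

Emit:
send_rows(series=[[[0, 0, -15], [0, 0, 0], 50], [[0, 0, -30], [0, 0, 0], 50], [[0, 0, -30], [0, 0, 0], 50], [[0, 0, -30], [0, 0, 0], 50], [[-20, 0, 0], [0, 0, 0], 50], [[-30, -5, 0], [0, 0, 0], 50], [[-35, -5, 0], [0, 0, 0], 50], [[-35, -5, 0], [0, 0, 0], 50]])

```text
clock: 3.15
position: [472.9, 4.1, 117.1]
ee_rot: [-0.707, 0.707, -0.0, 0.001]
contact_force: [-0.0, 0.3, -0.1]
gripper_width: 59.1
grasp_force: 64.8
```

Emit:
send_rows(series=[[[-35, -5, 0], [0, 0, 0], 50], [[-35, -5, 0], [0, 0, 0], 50], [[-35, -5, 0], [0, 0, 0], 50], [[-35, -3, 0], [0, 0, 0], 50], [[-30, 0, 0], [0, 0, 0], 50], [[-12, 0, 0], [0, 0, 0], 50], [[0, 0, 0], [0, 0, 0], 50], [[0, 0, 0], [0, 0, 0], 50]])

```text
clock: 3.95
position: [490.5, 184.4, 116.4]
ee_rot: [-0.707, 0.707, 0.0, -0.0]
contact_force: [1.0, -0.9, -0.9]
gripper_width: 59.1
grasp_force: 64.8
```

```bash
python3 -c "
from h import *
c,im=look('wrist','w3')
import pickle;pickle.dump(c,open('w3.pkl','wb'))"
```

```text
t 3.95 pos [490.5 184.4 116.4] q [-7.070e-01  7.072e-01  1.000e-04 -3.000e-04] j [0.6693, 0.3323, -0.3952, -0.0003, -0.8439, -0.6694] F [ 1.  -0.9 -0.9] w 59.1 g 64.8
```

View pics/w3.png

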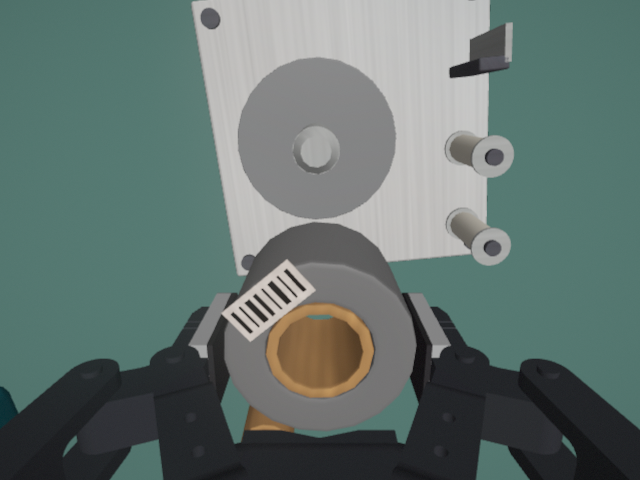

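Spindle tip is at (316,148), the disc centre at (317,138), and the roll's bore rim is centred at (320,351).

Run:
```python
from h import *
import pickle
c=pickle.load(open("w3.pkl","rb"));im=cv2.imread("pics/w3.png")
for n,u,v,z in[("tip",316,149,70),("disc",317,138,20),("bore",320,351,150.),("label",269,300,150.),("c1",237,275,12),("rimL",267,350,150),("rimR",373,350,150),("od L",225,345,150),("odR",415,345,150)]: print(n,ray(c,u,v,z).round(1))
s=monitor.read_state();print(s["position"])
```

```text
tip [491.9 129.4  70. ]
disc [491.6 128.1  20. ]
bore [490.2 181.2 150. ]
label [504.9 164.4 150. ]
c1 [543.  214.6  12. ]
rimL [506.1 180.9 150. ]
rimR [474.4 180.9 150. ]
od L [518.5 179.2 150. ]
odR [461.9 179.2 150. ]
[490.55877468 183.95578507 116.36437136]
```

Run:
```python
from h import *
import pickle
from scipy.optimize import least_squares
c=pickle.load(open("w3.pkl","rb"));im=cv2.imread("pics/w3.png")
hsv=cv2.cvtColor(im,cv2.COLOR_BGR2HSV)
def fit(m,r,z0,x0,fixz=None):
    n,l,st,ce=cv2.connectedComponentsWithStats(m.astype(np.uint8)); k=1+np.argmax(st[1:,4]); print(st[k])
    h=cv2.convexHull(np.argwhere(l==k)[:,::-1].astype(np.int32))[:,0].astype(float)
    def f(p):
        z=p[2] if fixz is None else fixz
        return [np.hypot(*(ray(c,u,v,z)[:2]-p[:2]))-r for u,v in h]
    s=least_squares(f,[*x0,z0],loss="soft_l1"); print(r,s.x.round(2),"rms",np.std(f(s.x)).round(2),len(h))
m=(hsv[...,0]>8)&(hsv[...,0]<24)&(hsv[...,1]>90); m[:295]=0;m[402:]=0
fit(m,17,150,(490,182)); fit(m,17,150,(490,182),150)
g=im.astype(int).max(2); gray=(hsv[...,1]<25)&(g>115)&(g<152); gray[225:]=0; gray=cv2.morphologyEx(gray.astype(np.uint8),cv2.MORPH_OPEN,np.ones((5,5)))
fit(gray,45,20,(491,129),20); fit(gray,45,20,(491,129))
```

```text
[ 266  303  108   95 7868]
17 [490.38 185.03 144.45] rms 0.1 40
[ 266  303  108   95 7868]
17 [490.48 181.68 150.  ] rms 0.21 40
[  238    58   157   161 18444]
45 [491.98 130.58  20.  ] rms 0.13 56
[  238    58   157   161 18444]
45 [492.08 130.76  16.62] rms 0.11 56
```

Emit:
send_rows(series=[[[20, -1, 0], [0, 0, 0], 50], [[23, -1, 0], [0, 0, 0], 50], [[10, 0, 10], [0, 0, 0], 50], [[0, 0, 15], [0, 0, 0], 50], [[0, 0, 5], [0, 0, 0], 50], [[0, 0, 4], [0, 0, 0], 50], [[0, 0, 4], [0, 0, 0], 50], [[0, 0, 0], [0, 0, 0], 50]])

```text
clock: 4.8
position: [492.9, 132.1, 78.0]
ee_rot: [0.707, -0.707, -0.0, 0.0]
contact_force: [-1.0, -0.3, -1.3]
gripper_width: 59.2
grasp_force: 64.8
```

Emit:
send_rows(series=[[[0, 0, 3], [0, 0, 0], 50], [[0, 0, 3], [0, 0, 0], 50], [[0, 0, 0], [0, 0, 0], 50]])

```text
clock: 5.1
position: [492.7, 132.0, 72.0]
ee_rot: [0.707, -0.707, -0.0, 0.0]
contact_force: [-0.5, -1.1, -1.6]
gripper_width: 59.0
grasp_force: 64.8
```

Run:
```python
from h import *
c,im=look('wrist')
a=im[200:440,180:460]
_,b=look('side'); b=b[260:370,260:380]
cv2.imwrite("pics/v4.png",np.hstack([cv2.resize(a,(400,343)),cv2.resize(b,(374,343),interpolation=2)]))
```

```text
t 5.1 pos [492.7 132.   72. ] q [ 7.071e-01 -7.071e-01 -1.000e-04  3.000e-04] j [0.5804, 0.3736, -0.4761, -0.0002, -0.7217, -0.5802] F [-0.5 -1.1 -1.6] w 59.0 g 64.8
t 5.15 pos [492.9 132.   72.2] q [ 7.072e-01 -7.071e-01 -0.000e+00  1.000e-04] j [0.5803, 0.3734, -0.4759, 0.0, -0.7218, -0.5802] F [ 0.2 -0.7 -0.7] w 58.7 g 64.8
```

View pics/v4.png

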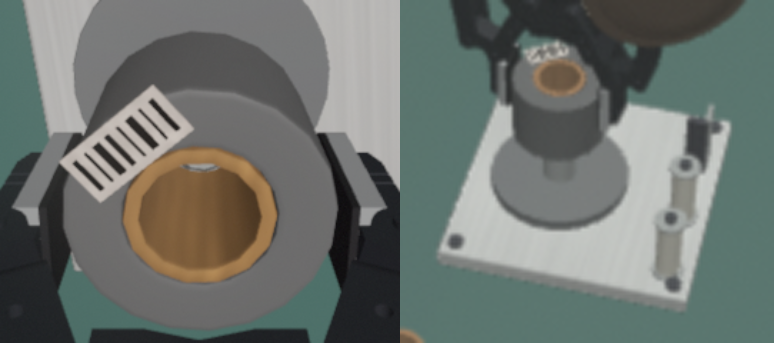

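The spindle tip shows inside the bore and the contact force is near zero, so the roll has threaded onto the spindle. I'm lowering it.

Emit:
send_rows(series=[[[0, 0, 8], [0, 0, 0], 50], [[0, 0, 10], [0, 0, 0], 50], [[0, 0, 10], [0, 0, 0], 50], [[0, 0, 7], [0, 0, 0], 50], [[0, 0, 3], [0, 0, 0], 50], [[0, 0, 0], [0, 0, 0], 50]])

```text
clock: 5.8
position: [492.8, 131.9, 33.8]
ee_rot: [0.707, -0.707, -0.0, 0.001]
contact_force: [-0.1, -0.1, -0.2]
gripper_width: 58.9
grasp_force: 64.8
```

Emit:
send_rows(series=[[[0, 0, 1.5], [0, 0, 0], 50], [[0, 0, 0], [0, 0, 0], 50]])

```text
clock: 6.0
position: [493.2, 132.2, 33.0]
ee_rot: [0.707, -0.707, 0.0, -0.0]
contact_force: [0.9, -0.2, -0.3]
gripper_width: 59.1
grasp_force: 64.8
```

Emit:
send_rows(series=[[[0, 0, 1.0], [0, 0, 0], 50], [[0, 0, 0], [0, 0, 0], 50]])

```text
clock: 6.2
position: [493.3, 132.2, 32.9]
ee_rot: [0.707, -0.707, 0.0, -0.0]
contact_force: [-1.8, -0.2, 4.8]
gripper_width: 58.8
grasp_force: 65.4
```

Emit:
send_rows(series=[[[0, 0, 0], [0, 0, 0], 74], [[0, 0, 0], [0, 0, 0], 74], [[0, 0, 0], [0, 0, 0], 74], [[0, 0, 0], [0, 0, 0], 74], [[0, 0, -10], [0, 0, 0], 74], [[0, 0, -25], [0, 0, 0], 74], [[0, 0, -35], [0, 0, 0], 85], [[0, 0, -35], [0, 0, 0], 85]])

```text
clock: 7.0
position: [492.8, 131.8, 138.4]
ee_rot: [0.707, -0.707, 0.0, 0.0]
contact_force: [0.6, -0.4, 0.7]
gripper_width: 84.8
grasp_force: 0.0
```

Emit:
send_rows(series=[[[0, 0, -40], [0, 0, 0], 85], [[0, 0, -40], [0, 0, 0], 85], [[0, 0, -40], [0, 0, 0], 85], [[0, 0, -15], [0, 0, 0], 85], [[0, 0, 0], [0, 0, 0], 85]])

```text
clock: 7.5
position: [494.1, 132.5, 275.6]
ee_rot: [0.707, -0.707, 0.001, -0.004]
contact_force: [-0.2, 0.0, 0.1]
gripper_width: 84.9
grasp_force: 0.0
```

Run:
```python
from h import *
import pickle
cs,ims=look('scene','s5')
c,im=look('wrist','w5'); pickle.dump(c,open("w5.pkl","wb"))
cd=camera_info("side")
print("scene cap",ray(cs,193,230.8,164)); 
# side cap corners in crop
for u,v in[(583,62),(668,58),(670,92),(580,88)]: print(ray(cd,310+(u-400)/4,130+v/4,164).round(1))
for u,v in[(140,82),(180,72),(213,118),(160,135)]: print(ray(cs,150+u/4,205+v/4,164).round(1))
```

```text
t 7.5 pos [494.1 132.5 275.6] q [ 0.7072 -0.707   0.0011 -0.0036] j [0.5801, 0.1559, -0.1963, 0.0007, -1.2112, -0.5802] F [-0.2  0.   0.1] w 84.9 g 0.0
t 7.55 pos [493.  132.1 273.1] q [-7.071e-01  7.072e-01 -1.000e-04  1.500e-03] j [0.5801, 0.1578, -0.1997, -0.0004, -1.2103, -0.5801] F [ 0.1 -0.2 -1.1] w 85.4 g 0.0
scene cap [ 512.91266213 -301.05140001  164.        ]
[ 533.2 -298.6  164. ]
[ 486.4 -321.3  164. ]
[ 475.1 -284.   164. ]
[ 526.4 -269.5  164. ]
[ 487.7 -316.9  164. ]
[ 484.  -294.4  164. ]
[ 532.9 -280.3  164. ]
[ 540.7 -309.6  164. ]
```

View pics/w5.png

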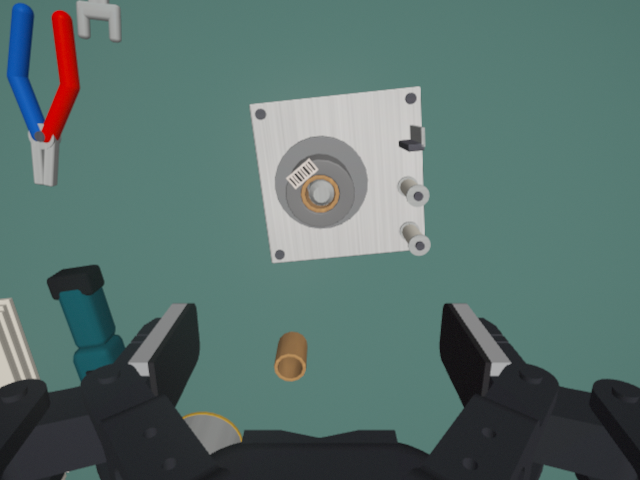

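The roll sits on the disc with the spindle through its bore, and the label is at (302,173). The core, at (291,357), hasn't moved. I'm going to the scanner next.

Emit:
send_rows(series=[[[20, 0, 0], [0, 0, 0], 85], [[40, -2, -10], [0, 0, 0], 85], [[45, -2, -10], [0, 0, 0], 85], [[45, -2, -10], [0, 0, 0], 85], [[45, -2, 0], [0, 0, 0], 85], [[45, -2, 0], [0, 0, 0], 85], [[45, -2, 0], [0, 0, 0], 85], [[45, -2, 0], [0, 0, 0], 85]])

```text
clock: 8.4
position: [505.9, -199.6, 299.8]
ee_rot: [-0.707, 0.707, 0.002, -0.001]
contact_force: [0.4, 0.6, -0.0]
gripper_width: 85.0
grasp_force: 0.0
```

Emit:
send_rows(series=[[[45, 0, 0], [0, 0, 0], 85], [[35, -1, 0], [0, 0, 0], 85], [[20, 0, 0], [0, 0, -0.1], 85], [[0, 0, 0], [0, 0, -0.145], 85], [[0, 0, 0], [0, 0, -0.145], 85], [[0, 0, 0], [0, 0, -0.145], 85], [[0, 0, 0], [0, 0, -0.145], 85], [[0, 0, 0], [0, 0, -0.145], 85]])

```text
clock: 9.2
position: [507.2, -297.7, 299.3]
ee_rot: [0.932, -0.362, -0.002, 0.0]
contact_force: [0.1, -0.2, 0.5]
gripper_width: 85.1
grasp_force: 0.0
```

Emit:
send_rows(series=[[[0, 0, 0], [0, 0, -0.145], 85], [[0, 0, 0], [0, 0, -0.145], 85], [[0, 0, 0], [0, 0, -0.145], 85], [[0, 0, 0], [0, 0, -0.145], 85], [[0, 0, 0], [0, 0, -0.145], 85], [[0, 0, 0], [0, 0, -0.145], 85], [[0, 0, 0], [0, 0, -0.145], 85], [[0, 0, 0], [0, 0, 0], 85]])

```text
clock: 10.0
position: [507.3, -297.7, 299.6]
ee_rot: [0.991, 0.134, -0.002, -0.001]
contact_force: [-0.4, -0.9, -0.5]
gripper_width: 84.9
grasp_force: 0.0
```

Run:
```python
from h import *
import pickle
c,im=look('wrist','w6'); pickle.dump(c,open("w6.pkl","wb"))
c,im=look('wrist')
```

```text
t 10.0 pos [ 507.3 -297.7  299.6] q [ 0.991   0.134  -0.0019 -0.001 ] j [-0.2557, 0.2852, 0.0329, -0.0005, -1.3227, 2.0955] F [-0.4 -0.9 -0.5] w 84.9 g 0.0
t 10.05 pos [ 507.4 -297.7  300. ] q [ 9.912e-01  1.327e-01 -1.600e-03 -8.000e-04] j [-0.2557, 0.2849, 0.0333, -0.0003, -1.3228, 2.0928] F [ 1.3 -0.2 -0. ] w 84.6 g 0.0
```

View pics/w6.png

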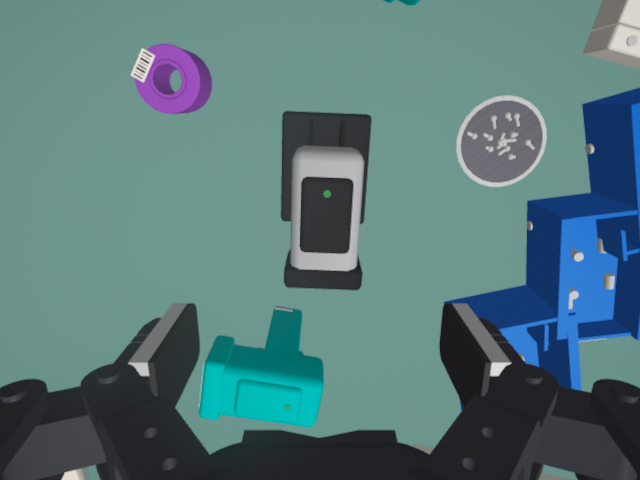

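The scanner is seen from above. Its cap runs from (302,178) to (352,253), the head from the back at (328,148) to the nose bumper at (285–362, 255–289). The turquoise lookalike lies next to the nose, at about (262,380).

Run:
```python
from h import *
import pickle
c=pickle.load(open("w6.pkl","rb"));im=cv2.imread("pics/w6.png")
s=Ro.from_quat([.991,.134,-.0019,-.001]).as_matrix();print(s.round(3).tolist())
P={}
for n,u,v,z in[("back",328,147,157),("nose",323.5,270,155),("capTL",302,178,164),("capTR",352.5,178,164),("capBR",350,253,164),("capBL",300,251,164),("foot back",326.5,113,12),("footL",283,112,12),("footR",370,116,12),("turq",262,380,40)]: P[n]=ray(c,u,v,z); print(n,P[n].round(1))
for a,b in[("nose","back"),("capBL","capTL"),("capBR","capTR")]: d=P[b]-P[a];print(np.degrees(np.arctan2(d[1],d[0])),np.hypot(*d[:2]))
d=P["footL"]-P["footR"];print(np.degrees(np.arctan2(-d[0],d[1])),np.hypot(*d[:2]))
cv2.imwrite("pics/c6.png",cv2.resize(im[130:300,260:400],None,fx=3.5,fy=3.5,interpolation=2))
```

```text
[[0.964, 0.266, -0.004], [0.266, -0.964, 0.001], [-0.003, -0.002, -1.0]]
back [ 554.3 -289.9  157. ]
nose [ 466.7 -311.3  155. ]
capTL [ 530.5 -278.3  164. ]
capTR [ 539.5 -311.1  164. ]
capBR [ 487.7 -324.9  164. ]
capBL [ 479.7 -290.2  164. ]
foot back [ 573.4 -285.5   12. ]
footL [ 562.8 -243.5   12. ]
footR [ 582.2 -328.1   12. ]
turq [ 273.4 -293.5   40. ]
13.7054749588452 90.17853251177009
13.199486204361802 52.14415169549592
14.898978158550635 53.589250942344535
12.923831160613586 86.76783397187448
```

View pics/c6.png

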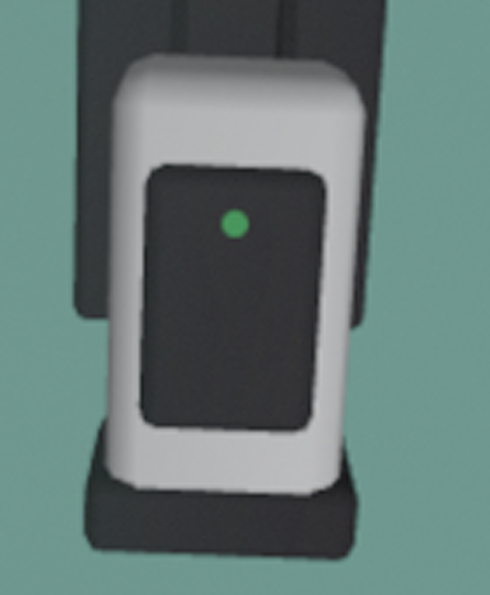

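Run:
```python
from h import *
import pickle
c=pickle.load(open("w6.pkl","rb"))
a=np.radians(13.8);ex=np.array([np.cos(a),np.sin(a)]);ey=np.array([-ex[1],ex[0]])
for n,u,v,z,x in[("front",323,288,160,-62),("front150",323,288,152,-62),("backbot",328,146,118,40),("backtop",328,158,160,40),("headfrontTop",322,271,160,-44)]:
    p=ray(c,u,v,z); print(n,p.round(1),"origin",(p[:2]-x*ex).round(1),"lat",p[:2]@ey)
q=ray(c,320.5,158,148)
# foot: centre line
for u,v in((326.5,113),):print(ray(c,u,v,12)[:2]@ey)
print(np.array(c["R"]).T@-np.array(c["t"]))
```

```text
front [ 454.7 -314.2  160. ] origin [ 514.9 -299.4] lat -413.5817580036575
front150 [ 451.2 -315.2  152. ] origin [ 511.4 -300.4] lat -413.74079405410146
backbot [ 551.6 -291.3  118. ] origin [ 512.8 -300.9] lat -414.50376071175117
backtop [ 547.5 -291.8  160. ] origin [ 508.7 -301.3] lat -413.9359389673888
headfrontTop [ 467.6 -309.8  160. ] origin [ 510.3 -299.3] lat -412.4240979083119
-414.0144703132162
[ 578.91634542 -277.91556404  441.57184763]
```

The independent edges agree on the scanner's origin at about (512,−300) with yaw 13.8°. That puts the grip point at (503,−302,139).

Emit:
send_rows(series=[[[-5, 3.4, 20], [0, 0, 0.028], 85], [[0, 0, 30], [0, 0, 0], 85], [[0, 0, 30], [0, 0, 0], 85], [[0, 0, 30], [0, 0, 0], 85], [[0, 0, 30], [0, 0, 0], 85], [[0, 0, 25], [0, 0, 0], 85], [[0, 0, 14], [0, 0, 0], 85], [[0, 0, 0], [0, 0, 0], 85]])

```text
clock: 10.9
position: [502.2, -301.9, 119.8]
ee_rot: [0.993, 0.119, -0.003, -0.001]
contact_force: [0.5, 0.8, -0.2]
gripper_width: 85.1
grasp_force: 0.0
```

Emit:
send_rows(series=[[[0, 0, 0], [0, 0, 0], 40], [[0, 0, 0], [0, 0, 0], 40], [[0, 0, 0], [0, 0, 0], 40], [[0, 0, 0], [0, 0, 0], 40], [[0, 0, 0], [0, 0, 0], 40], [[0, 0, 0], [0, 0, 0], 40], [[0, 0, 0], [0, 0, 0], 40]])

```text
clock: 11.6
position: [504.9, -302.9, 124.3]
ee_rot: [0.993, 0.12, 0.001, 0.001]
contact_force: [0.3, 1.6, 6.8]
gripper_width: 49.2
grasp_force: 63.2
```

Run:
```python
from h import *
c,im=look('wrist','w7')
```

```text
t 11.6 pos [ 504.9 -302.9  124.3] q [9.927e-01 1.205e-01 1.200e-03 7.000e-04] j [-0.2652, 0.4186, -0.23, 0.0006, -0.9195, 2.0772] F [0.3 1.6 6.8] w 49.2 g 63.2
```

View pics/w7.png

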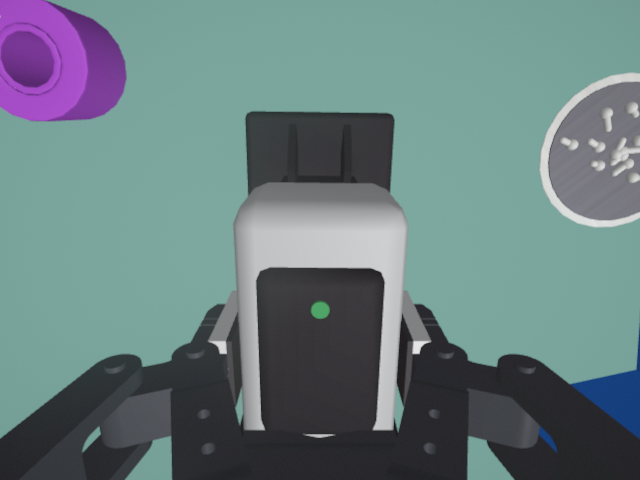

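The scanner is gripped (opening 49 mm, 63 N on the pad), and the lookalike and the stand are where they were. That view also took me past the ten-picture limit: with crops I've viewed eleven. I'll open no more and use numbers only from here. I'm lifting it out of the stand.

Emit:
send_rows(series=[[[0, 0, -8], [0, 0, 0], 40], [[0, 0, -15], [0, 0, 0], 40], [[0, 0, -20], [0, 0, 0], 40], [[0, 0, -20], [0, 0, 0], 40], [[0, 0, -20], [0, 0, 0], 40], [[0, 0, -25], [0, 0, 0], 40], [[0, 0, -25], [0, 0, 0], 40], [[0, 0, 0], [0, 0, 0], 40]])

```text
clock: 12.45
position: [505.4, -303.3, 259.3]
ee_rot: [0.993, 0.12, 0.003, 0.002]
contact_force: [-0.3, 0.8, -2.0]
gripper_width: 49.6
grasp_force: 62.6
```

```bash
cat >> h.py <<'E'
def goal(L,phi,th,d=100,win=(-55.2,0,-16)):
    p,t=np.radians([phi,th]); f=np.array([np.cos(p),np.sin(p),0]);u=np.array([0,0,1.])
    look=f*np.cos(t)-u*np.sin(t); x=-look; z=-f*np.sin(t)-u*np.cos(t); y=np.cross(z,x)
    R=np.c_[x,y,z]; return L-d*look-R@np.array(win),R
E
python3 - <<'E'
from h import *
import pickle
c,im=look('wrist')
c=pickle.load(open("w5.pkl","rb"));w=cv2.imread("pics/w5.png");hsv=cv2.cvtColor(w,cv2.COLOR_BGR2HSV)
m=((hsv[...,2]>195)&(hsv[...,1]<30)).astype(np.uint8); m[:140]=0;m[205:]=0;m[:,:280]=0;m[:,325:]=0
n,l,st,ce=cv2.connectedComponentsWithStats(cv2.morphologyEx(m,cv2.MORPH_CLOSE,np.ones((7,7)))); print(st[1:].tolist(),ce[1:].round(1).tolist())
for k in range(1,n):
    r=cv2.minAreaRect(np.argwhere(l==k)[:,::-1].astype(np.float32)); print(r, ray(c,*r[0],65).round(1))
print("tip",ray(c,320.5,192,70).round(1))
s=monitor.read_state();R0=Ro.from_quat(s["ee_rot"])
for phi,th in((130,55),(150,55),(130,60)):
    p,R=goal(np.array([506.5,112,65]),phi,th); print(phi,th,p.round(1),(p-s["position"]).round(1),"in tool",R0.inv().apply(p-s["position"]).round(1))
E
```

```text
t 12.45 pos [ 505.4 -303.3  259.3] q [0.9927 0.1204 0.0029 0.0017] j [-0.2654, 0.3026, -0.0431, 0.001, -1.2184, 2.0773] F [-0.3  0.8 -2. ] w 49.6 g 62.6
[[280, 140, 14, 18, 121], [298, 140, 1, 1, 1], [287, 159, 31, 30, 416]] [[285.0, 145.4], [298.0, 140.0], [301.9, 173.4]]
((286.35247802734375, 148.62295532226562), (12.222325325012207, 17.835538864135742), 5.194429397583008) [520.7  93.   65. ]
((298.0, 140.0), (0.0, 0.0), 0.0) [510.9  85.9  65. ]
((301.7764892578125, 173.4058837890625), (13.99201488494873, 29.71947479248047), 49.398704528808594) [508.1 113.6  65. ]
tip [492.2 128.6  70. ]
130 55 [572.1  33.8 183. ] [ 67.8 336.3 -73.8] in tool [ 145.9 -310.4   74. ]
150 55 [594.9  60.9 183. ] [ 90.6 363.5 -73.8] in tool [ 174.5 -331.4   74. ]
130 60 [565.3  41.9 191.4] [ 60.9 344.5 -65.4] in tool [ 141.2 -320.    65.5]
```

Emit:
send_rows(series=[[[8, -17, 0], [0, 0, 0], 40], [[16, -34, 0], [0, 0, 0], 40], [[18, -38, 0], [0, 0, 0], 40], [[18, -38, 0], [0, 0, 0], 40], [[18, -38, 0], [0, 0, 0], 40], [[18, -38, 0], [0, 0, 0], 40], [[18, -38, 0], [0, 0, 0], 40], [[16, -35, 0], [0, 0, 0], 40]])

```text
clock: 13.3
position: [563.2, -1.6, 253.4]
ee_rot: [0.993, 0.12, -0.002, -0.0]
contact_force: [-0.1, 0.3, -1.9]
gripper_width: 49.4
grasp_force: 62.7
```

Emit:
send_rows(series=[[[11, -25, 0], [0, 0, 0], 40], [[5, -10, 0], [0, 0, 0], 40], [[0, 0, 0], [0, 0, 0.1], 40], [[0, 0, 0], [0, 0, 0.14], 40], [[0, 0, 0], [0, 0, 0.14], 40], [[0, 0, 0], [0, 0, 0.14], 40], [[0, 0, 0], [0, 0, 0.14], 40], [[0, 0, 0], [0, 0, 0.14], 40]])

```text
clock: 14.1
position: [570.5, 33.5, 253.9]
ee_rot: [0.96, -0.279, -0.002, 0.001]
contact_force: [-0.1, 0.3, -2.1]
gripper_width: 49.5
grasp_force: 62.4
```

Emit:
send_rows(series=[[[0, 0, 0], [0, 0, 0.14], 40], [[0, 0, 0], [0, 0, 0.14], 40], [[0, 0, 0], [0, 0, 0.03], 40], [[0, 0, 0], [0, 0.06, 0], 40], [[0, 0, 0], [0, 0.12, 0], 40], [[0, 0, 0], [0, 0.12, 0], 40], [[0, 0, 0], [0, 0.1, 0], 40], [[0, 0, 0], [0, 0, 0], 40]])

```text
clock: 14.9
position: [568.0, 33.5, 252.6]
ee_rot: [0.89, -0.41, 0.178, 0.087]
contact_force: [-0.2, -0.4, -3.4]
gripper_width: 49.0
grasp_force: 62.7
```

```bash
cat >> h.py <<'E'
def status(L=np.array([507.5,113.2,65]),phi=130,th=57,n=6):
    P=[];Q=[]
    for _ in range(n):
        c=get_image("wrist") is None
        s=monitor.read_state();P.append(s["position"]);Q.append(s["ee_rot"])
    p=np.mean(P,0);R0=Ro.from_quat(Q).mean();M=R0.as_matrix()
    look=-M[:,0];W=p+M@[-55.2,0,-16];v=L-W
    print("t",s["clock"],"p",p.round(1),"j",np.round(s["joints"],3).tolist(),"w",s["gripper_width"],"g",s["grasp_force"],"F",np.round(s["contact_force"],1))
    print("nose-down",np.degrees(np.arcsin(-look[2])).round(1),"phi",np.degrees(np.arctan2(look[1],look[0])).round(1),"dist",np.linalg.norm(v).round(1),"aim err deg",np.degrees(np.arccos(look@v/np.linalg.norm(v))).round(1),"W",W.round(1))
    g,R=goal(L,phi,th)
    print("rotvec tool",(R0.inv()*Ro.from_matrix(R)).as_rotvec().round(3),"shift tool now",R0.inv().apply(g-p).round(1),"shift in final axes",(R.T@(g-p)).round(1),"world",(g-p).round(1))
E
python3 -c "
from h import *
status(n=2)"
```

```text
t 15.0 p [570.2  34.  254.5] j [0.52, 0.188, -0.439, 0.495, -0.932, -0.114] w 49.53946307144165 g 62.721673250198364 F [-0.8  0.9 -2.4]
nose-down 22.8 phi 130.4 dist 188.1 aim err deg 53.7 W [533.2  77.5 247.8]
rotvec tool [-0.001  0.597  0.007] shift tool now [-29.1  -3.1  61.5] shift in final axes [-58.7  -2.9  34.5] world [  0.3   4.2 -68. ]
```

Emit:
send_rows(series=[[[0, 0, 0], [0, 0.1, 0], 40], [[0, 0, 0], [0, 0.13, 0], 40], [[0, 0, 0], [0, 0.13, 0], 40], [[0, 0, 0], [0, 0.13, 0], 40], [[0, 0, 0], [0, 0.107, 0], 40], [[0, 0, 0], [0, 0, 0], 40], [[0, 0, 0], [0, 0, 0], 40]])

```text
clock: 15.7
position: [572.6, 33.8, 256.0]
ee_rot: [0.797, -0.371, 0.432, 0.201]
contact_force: [-0.3, 0.3, -1.8]
gripper_width: 48.9
grasp_force: 62.8
```

```bash
python3 -c "
from h import *
status(n=3)"
```

```text
t 15.85 p [572.7  34.2 257. ] j [0.567, 0.224, -0.839, 1.374, -1.012, -0.97] w 49.673416725171556 g 62.78303503990173 F [-1.1  0.1 -1.7]
nose-down 57.0 phi 129.9 dist 165.2 aim err deg 12.1 W [544.8  67.5 219.4]
rotvec tool [-0.003 -0.    -0.001] shift tool now [-61.6  -0.6  34.6] shift in final axes [-61.6  -0.8  34.6] world [ -2.3   4.  -70.5]
```

Emit:
send_rows(series=[[[-7, 0, 4], [0, 0, 0], 40], [[-12, 0, 7], [0, 0, 0], 40], [[-14, 0, 8], [0, 0, 0], 40], [[-14, -1, 8], [0, 0, 0], 40], [[-9, 0, 5], [0, 0, 0], 40], [[-5, 0, 3], [0, 0, 0], 40], [[0, 0, 0], [0, 0, 0], 40], [[0, 0, 0], [0, 0, 0], 40]])

```text
clock: 16.65
position: [570.2, 37.8, 186.0]
ee_rot: [0.797, -0.37, 0.434, 0.201]
contact_force: [-0.0, 0.3, -2.4]
gripper_width: 49.6
grasp_force: 62.8
```

Run:
```python
from h import *
import pickle
status(n=8)
# verify scanner-in-grip and roll/label with the fixed cameras, numerically
L=np.array([507.5,113.2,65]);s=monitor.read_state();M=Ro.from_quat(s["ee_rot"]).as_matrix();p=np.array(s["position"])
T=lambda x,y,z:p+M@[x+8.3,-y,-(z-110)]
for n in("scene","side","wrist"):
    c,im=look(n,"f_"+n); hsv=cv2.cvtColor(im,cv2.COLOR_BGR2HSV)
    print(n,"label",proj(c,L).round(1),"window",proj(c,T(-63.5,0,126)).round(1),"handle end",proj(c,T(0,0,0)).round(1),"cap",proj(c,T(-5,0,152)).round(1),"spindle tip",proj(c,[492,129.5,70]).round(1),"headback",proj(c,T(40,0,127)).round(1))
    w=((hsv[...,2]>195)&(hsv[...,1]<30)).astype(np.uint8)
    u,v=proj(c,L)[0].astype(int)
    if 20<u<620 and 20<v<460:
        sub=hsv[v-12:v+13,u-12:u+13]; yy,xx=np.nonzero((sub[...,2]>185)&(sub[...,1]<35)); print(" white near label n",len(xx),"centroid",(xx.mean()+u-12).round(1) if len(xx) else None,(yy.mean()+v-12).round(1) if len(xx) else None)
    g=(hsv[...,0]>45)&(hsv[...,0]<75)&(hsv[...,1]>110)&(hsv[...,2]>90); nn,l,st,ce=cv2.connectedComponentsWithStats(g.astype(np.uint8)); print(" green LEDs",[(ce[k].round(1).tolist(),int(st[k,4])) for k in range(1,nn)][:6])
```

```text
t 17.05 p [570.1  37.9 186.1] j [0.524, 0.327, -0.917, 1.531, -0.974, -1.179] w 49.20506270858965 g 62.78657913208008 F [-0.  -0.2 -3. ]
nose-down 57.1 phi 130.1 dist 99.6 aim err deg 0.5 W [542.1  71.1 148.4]
rotvec tool [-0.004 -0.002  0.001] shift tool now [ 0.3 -0.4 -0.1] shift in final axes [ 0.3 -0.4 -0.1] world [0.4 0.2 0.3]
t 17.05 pos [569.9  37.9 185.8] q [ 0.7967 -0.3697  0.4338  0.201 ] j [0.5243, 0.3268, -0.917, 1.5305, -0.9742, -1.1794] F [-0.  -0.2 -3. ] w 49.2 g 62.8
scene label [[366.7 234.5]] window [[356.  217.7]] handle end [[322.1 253.9]] cap [[354.6 196.9]] spindle tip [[370.9 228.3]] headback [[343.9 197. ]]
 white near label n 138 centroid 363.5 230.6
 green LEDs []
t 17.1 pos [569.9  37.8 185.8] q [ 0.7967 -0.3697  0.4338  0.201 ] j [0.5242, 0.3269, -0.9171, 1.5305, -0.9742, -1.1794] F [ 0.1  0.4 -1.3] w 49.2 g 62.8
side label [[306.6 290.2]] window [[297.8 242.1]] handle end [[276.4 208.3]] cap [[295.8 213.9]] spindle tip [[311.1 295.8]] headback [[288.1 190.8]]
 white near label n 45 centroid 298.7 292.3
 green LEDs []
t 17.15 pos [569.9  37.8 185.7] q [ 0.7967 -0.3697  0.4338  0.2011] j [0.5242, 0.3271, -0.9171, 1.5305, -0.9742, -1.1794] F [ 0.2 -0.3 -1.9] w 49.2 g 62.8
wrist label [[317.8 635.5]] window [[320.1 457.7]] handle end [[319.9 214.2]] cap [[320.4 366.1]] spindle tip [[320.9 713.8]] headback [[320.4 190.7]]
 green LEDs [([452.0, 17.0], 3), ([616.2, 240.5], 19), ([320.4, 309.5], 266)]
```

The final pose checks out: nose-down 57°, window 99.6 mm from the label, aim error about 0.5°. The scanner's green LED sits at the same wrist-image pixel as at the grasp, so it has not slipped.

```bash
python3 -c "
from bench import job_done,monitor
import numpy as np
print(np.abs(monitor.read_state()['joint_vel']).max());print(job_done())"
```

```text
0.0020875607996529624
the job is handed in; nothing more can be done
None
```

The job is handed in at about 17 s on the clock: the roll is seated label-up on the spindle and released, and the scanner is held still, 57° nose-down, about 10 cm from the label and aimed at it to about 0.5° by my own calculation (the arm's pose and the measured label, not a picture); I viewed 11 pictures, one over the limit of 10.

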